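# Snap the cover onto an in-line filter holder with the seating tool

## Task

Close the filter holder: set the blue cover, nipple up, centrally on the four clips of the white holder and let go of it, then press it down squarely with the orange-handled seating tool, never with the gripper itself, until all four clips snap over its rim. The holder gives on its rubber cushion, so press by feel: never with more than about 30 N, and stop as soon as it has clicked home, because leaning on the seated cover (over about 15 N) crushes the filter. Finally stand the tool upright back in its grey rest, and do not disturb the vial, the weighing bottle or the petri dish.

Things in the scene. Friction and masses are not known exactly. Their poses are not given: they have to be found in the camera images.
- cover: loose blue plastic cover of an in-line filter holder, about 35 g, round about its z axis. Origin: centre of its flat underside, z up. Above that a rim 54 mm in diameter and 2 mm thick, a boss 44 mm in diameter up to z = 10 mm, and a hose nipple 15 mm in diameter from z = 10 to 28 mm. It starts lying on the worktop, nipple up
- nipple (a point): point on the axis of the cover's nipple, 20 mm above the cover's underside. The nipple can be pinched from above with the fingertips just above the boss
- holder: white lower half of the filter holder, 68 mm wide, with a white filter and red seal on top. Origin: centre of its underside, z up. Four grey sprung clips stand round it (+x, +y, -x, -y), 64 mm over their backs, tops at z = 34.6 mm. A cover set down loosely rests on their sloping tops with its underside at about z = 30.5 mm; fully home, under all four hooks, at z = 24 mm
- seat (a point): centre of the holder's flat seat, 24 mm above the holder's underside, where the cover's underside ends up. Forcing the cover through the clips takes some 14 to 25 N straight down, which varies; then they snap over its rim, the cover drops onto the seat and the force falls at once by 8 N or more. More than about 30 N at any time, or about 15 N once it is home, spoils the filter
- nest: aluminium plate, 100 x 100 x 12 mm, screwed to the worktop. Origin: centre of its underside. The holder stands on it on a rubber cushion, its underside 22 mm above the worktop; under load the holder sinks by some millimetres (at most 10 mm, how stiffly is not known) and rises again
- seating_tool: loose seating tool, about 160 g, round about its z axis. Origin: centre of its underside, z up. An aluminium foot 43 mm in diameter and 30 mm high has a bore in its underside (24 mm in diameter, 21 mm deep) that goes over the cover's nipple, so that the flat ring round the bore bears on the boss. It starts standing in its rest
- handle (a point): point on the axis of the tool's orange handle (25 mm in diameter, from 30 to 78 mm above the tool's underside), 50 mm above the underside: with the TCP here in a grip from above, the fingertips are just above the foot's shoulder
- tool_rest: grey round rest for the tool, fixed on the worktop, 66 mm in diameter and 10 mm high, with a recess 51 mm in diameter whose floor is at z = 4 mm. Origin: centre of its underside, z up
- sample_vial: standing 27 mm glass vial, 64 mm high, near the work; leave it alone. Origin: centre of its underside
- weighing_bottle: standing glass weighing bottle, 42 mm across, 58 mm high; leave it alone. Origin: centre of its underside
- petri_dish: glass petri dish, 61 mm across, 12 mm high, lying near the work; leave it alone. Origin: centre of its underside
Not all that is in view belongs to the job. Of the things that look like the cover, take the one that is farthest to the robot's left at the start.

How it is judged:
By the outcome, as a careful person would: the job done as asked, in the order asked, and still so for the second after the job is handed in, with the robot touching nothing.
It also fails if it takes over 61 s, if anything falls off the work surface, if the arm or the gripper's body presses on something with over 40 N, if the wrist force passes 120 N, or if a joint passes its speed limit or range.

## Robot

A 7-joint arm with a two-finger parallel gripper is mounted at the origin on a cart in front of the work surface, level with it; the furniture and walls round the work are solid. World frame = base frame: x ahead of the robot, y to its left, z up, the work surface at z = 0. Lengths are in mm, angles in rad, forces in N, time in s.
With the tool pointing down it reaches from about 400 to 875 mm from the base axis. Payload 4.4 kg.
Tool frame: the origin (TCP) lies between the finger pads, 19 mm behind the fingertips; this is the grasp point; z points along the fingers, y is the line along which they close (so a half turn about z gives the same grasp; the last joint's range is limited). The gripper opens to 85 mm and grips with 20 to 120 N. Pads are 22 mm wide; open, the fingers measure 114 mm over their backs; the gripper's body (76 mm by 85 mm) begins 54 mm behind the grasp point. The pads swing forward as they close: fully open they stand 13 mm farther back than shut.
Start: joints at [-1.389, 0.628, 0.038, 1.517, -0.027, 0.996, -0.02], TCP at [159.402, 630.165, 250.013] pointing down, gripper open.
Joint ranges: [-3.06, 3.06], [-0.37, 2.12], [-1.25, 1.32], [0.18, 2.47], [-1.1, 4.24], [0.23, 1.98], [-2.94, 2.94]. Speed limits (rad/s): [2.57, 2.57, 3.14, 3.14, 3.14, 3.14, 3.14].

## Interface

Orientations are given as a rotation vector (axis times angle).
In Python, from cell import robot, camera, camera_model gives the robot as it stands.
- The arm moves only by the shell command python3 -m pendant 'ROWS' [OPENING] [FORCE]. ROWS is a JSON object of lists of equal length, an entry for each row: "delta_pos": the shift along the world's x, y, z in mm, a list of three; "turn": the turn about the world's z in degrees. In form: {"delta_pos": [[tx, ty, tz], ...], "turn": [turn, ...]}. A call has 1 to 10 rows; each row is the pose to reach, as a shift and turn from the pose commanded when the call began; what a row does not reach only later rows make up. A row lasts 1/12 s, in which the tool goes at most 41.7 mm and 7.16 degrees, less where a joint would pass 70% of its speed; a pose out of reach is approached as far as the arm can. A call with a gripper value outside its range is refused whole. OPENING is the opening, from -1 (shut) to 1 (fully open), set as the call begins (- or left out, the last holds). The fingers move at their own pace and stop on an object; FORCE is the grip in N (left out, the last holds). Time passes only in rows, so rows that repeat a pose let the fingers close. It gives the time, the measured TCP pose, the force, the opening and the grip force at its end, in the units of the state.
- robot.read_state(): the state, without advancing time (a new reading comes with each control period).
- camera(name): name is "scene" or "side" or "wrist"; returns (picture, depth): 480x640x3 uint8, red, green, blue; 480x640 float32, mm along the optical axis (not along the pixel's ray), 0 where there is no reading.
- camera_model(name): a dict with "fx", "fy", "cx", "cy" (pixels), "pose" (4x4, takes a point from camera to world coordinates). Camera axes: x right, y down, z forward; pixel columns grow to the right and rows downward; lengths in mm; the calibration is good to about 2 mm. The wrist camera is an equidistant fisheye: a pixel r from the principal point sees the ray r / f radians off the axis. A picture is of the moment at which its call begins: read the wrist's pose just before it. camera_model takes no time and is no camera call; for the wrist camera it gives the pose at the moment of the call.
- robot.close_job(): hands the job in; it is judged then, once.
The state is a dict: "time_s": time; "joint_pos": joint angles; "qvel": joint speeds; "joint_efforts": joint torques, N m; "tool_pos": TCP position; "tcp_rot": TCP orientation; "force": force on the tool from outside, world axes, zero at the start; "ft_torque": the same for the moment, N m; "grip_width": finger opening in mm; "finger_force": force on a finger pad.
Only numpy, scipy, OpenCV 4.12 (cv2) and the standard library are available. Lean on these libraries where they do the work, as an engineer would, in place of code of your own. Each camera call takes 0.05 s, during which the arm holds its last target. There are 200 camera calls.

## Working session

There is one attempt and no reset: what is moved stays moved. The work goes in short steps, Python scripts to look and compute and a shell command to move; the robot and the scene stay as the last step left them, time stands still between calls to the robot, and variables do not carry over. Pictures are saved under pics/ and viewed, at most 10 in all, crops included, and the job is handed in when it is done.

```bash
mkdir -p pics; ls
cat > h.py <<'E'
import numpy as np, cv2
from cell import robot, camera, camera_model
def save(n,f):
    p,d=camera(n); cv2.imwrite(f'pics/{f}.png',p[:,:,::-1]); np.save(f'pics/{f}.npy',d); return p,d
def pt(m,u,v,d):
    c=np.array([(u-m['cx'])/m['fx']*d,(v-m['cy'])/m['fy']*d,d,1]); return (m['pose']@c)[:3]
def ray_z(m,u,v,z):
    o=m['pose'][:3,3]; r=m['pose'][:3,:3]@np.array([(u-m['cx'])/m['fx'],(v-m['cy'])/m['fy'],1]); return o+r*(z-o[2])/r[2]
E
python3 - <<'E'
from h import *
s=robot.read_state(); print({k:np.round(v,3) for k,v in s.items()})
for n in ('scene','side'):
    m=camera_model(n); print(n,m['fx'],m['cx'],m['cy'],m['pose'].round(2).tolist()); save(n,n+'0')
E
```

```text
pics
{'time_s': np.float64(0.0), 'joint_pos': array([-1.389,  0.629,  0.038,  1.518, -0.027,  0.996, -0.02 ]), 'qvel': array([ 0.   , -0.   ,  0.   ,  0.001,  0.   ,  0.001,  0.   ]), 'joint_efforts': array([ 0.0000e+00, -5.6341e+01,  1.2260e+00, -1.9344e+01,  1.1000e-02,
        1.1000e-02,  0.0000e+00]), 'tool_pos': array([159.241, 629.58 , 249.087]), 'tcp_rot': array([-3.880e-01, -3.117e+00,  3.000e-03]), 'force': array([-0.456,  0.079, -1.491]), 'ft_torque': array([ 0.028, -0.028,  0.025]), 'finger_force': np.float64(0.0), 'grip_width': np.float64(85.293)}
scene 549.7687683395889 325.9099504696699 234.9342098527457 [[0.78, -0.35, 0.52, 58.49], [-0.62, -0.44, 0.65, -636.4], [-0.0, -0.83, -0.56, 607.9], [0.0, 0.0, 0.0, 1.0]]
side 565.1497396691844 316.8484995775108 237.70474208169054 [[-1.0, -0.02, 0.04, 505.75], [-0.04, 0.35, -0.94, 976.09], [0.0, -0.94, -0.35, 442.96], [0.0, 0.0, 0.0, 1.0]]
```

View pics/scene0.png

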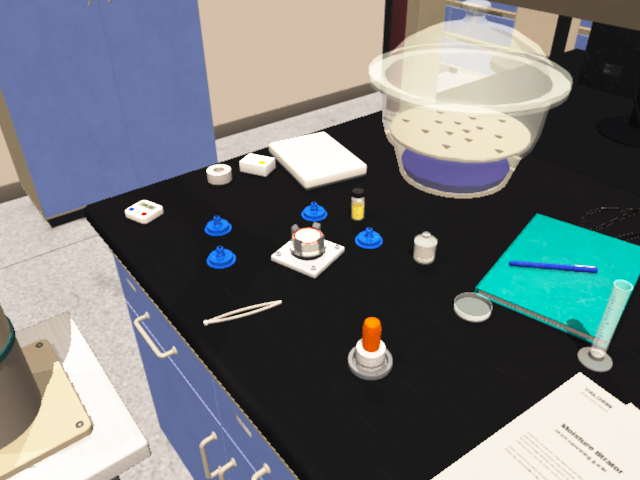

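View pics/side0.png

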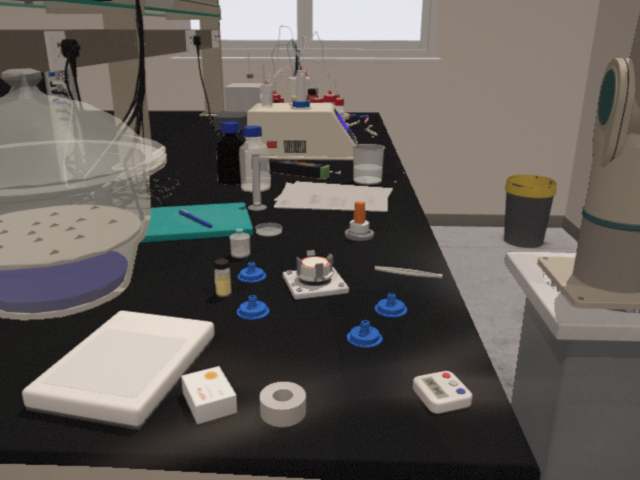

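Four blue candidates in the scene image: (218,226), (221,257), (314,211), (369,238). In the side image they are (365,334), (391,305), (253,307) and (252,272). I'll find all their positions; the target is the one with the largest y.

Run:
```python
from h import *
for n in ('scene','side'):
    m=camera_model(n); d=np.load(f'pics/{n}0.npy'); im=cv2.imread(f'pics/{n}0.png').astype(int)
    V,U=np.mgrid[:480,:640]
    P=np.stack([(U-m['cx'])/m['fx']*d,(V-m['cy'])/m['fy']*d,d,np.ones_like(d)],-1)@m['pose'].T
    hsv=cv2.cvtColor(im.astype(np.uint8),cv2.COLOR_BGR2HSV)
    blue=cv2.inRange(hsv,(100,180,60),(125,255,255)); org=cv2.inRange(hsv,(3,200,120),(14,255,255))
    for nm,mask in (('blue',blue),('orange',org)):
        k,l,st,c=cv2.connectedComponentsWithStats(mask)
        for i in range(1,k):
            if st[i,4]<60: continue
            q=P[(l==i)&(d>0)]
            if len(q)==0 or not(300<np.median(q[:,0])<900 and abs(np.median(q[:,1]))<800):continue
            # rim extents and top
            x=q[q[:,2]<5] if nm=='blue' else q
            top=q[q[:,2]>np.percentile(q[:,2],95)-4]
            if len(x)<3: x=q
            print(n,nm,c[i].round(),st[i,4],'xyz',np.median(q[:,:3],0).round(),'mid',((x[:,:2].min(0)+x[:,:2].max(0))/2).round(1),'ext',np.ptp(x[:,:2],axis=0).round(),'top',top[:,:3].mean(0).round(1))
    # holder/nest/rest clouds
    for nm,(u0,u1,v0,v1) in dict(scene=dict(nest=(265,350,215,280),rest=(340,400,330,385)),side=dict(nest=(280,350,245,300),rest=(340,380,200,245)))[n].items():
        q=P[v0:v1,u0:u1].reshape(-1,4)[:,:3]; q=q[q[:,2]>-5]
        for lo,hi in ((7,16),(20,38),(40,52),(52,62),(62,90)):
            s=q[(q[:,2]>lo)&(q[:,2]<hi)]
            if len(s)>8: print(n,nm,lo,hi,len(s),'mid',((np.percentile(s,2,0)+np.percentile(s,98,0))/2).round(1),'ext',(np.percentile(s,98,0)-np.percentile(s,2,0)).round())
a=cv2.imread('pics/scene0.png')[195:285,180:400]; b=cv2.imread('pics/side0.png')[240:350,230:420]
a=cv2.resize(a,(792,324),interpolation=cv2.INTER_CUBIC); b=cv2.resize(b,(475,275),interpolation=cv2.INTER_CUBIC)
o=np.zeros((600,792,3),np.uint8); o[:324]=a; o[325:,:475]=b; cv2.imwrite('pics/crop1.png',o)
```

```text
scene blue [314. 212.] 376 xyz [639. 134.  10.] mid [648.3 142.7] ext [62. 63.] top [643.  138.7  26.9]
scene blue [218. 227.] 419 xyz [457. 211.  10.] mid [463.3 227.4] ext [59. 78.] top [460.4 216.3  27.4]
scene blue [368. 239.] 447 xyz [662.  -8.  10.] mid [6.723e+02 3.000e-01] ext [65. 62.] top [665.2  -4.1  28.4]
scene blue [221. 258.] 504 xyz [410. 115.  10.] mid [415.1 128.8] ext [57. 71.] top [413.  120.3  27.6]
scene blue [553. 266.] 442 xyz [ 843. -287.   24.] mid [ 847.  -285.5] ext [108. 110.] top [ 843.  -285.8   25.6]
scene orange [371. 337.] 452 xyz [ 450. -244.   61.] mid [ 488.3 -210.4] ext [88. 78.] top [ 453.3 -239.4   79.8]
scene nest 7 16 1119 mid [557.2  46.8  11.5] ext [137. 148.   8.]
scene nest 20 38 300 mid [542.1  27.5  30.6] ext [59. 59. 14.]
scene nest 40 52 514 mid [543.8  30.   45.9] ext [57. 57. 10.]
scene nest 52 62 117 mid [546.1  31.8  55.3] ext [64. 62.  6.]
scene rest 7 16 553 mid [ 455.1 -237.9   11.4] ext [60. 60.  8.]
scene rest 20 38 482 mid [ 455.6 -237.5   28.9] ext [38. 39. 16.]
scene rest 40 52 102 mid [ 455.  -239.9   46.1] ext [21. 18. 1
[... 543 characters left out ...]
op [644.7 142.4  25.6]
side blue [363. 336.] 367 xyz [466. 227.  11.] mid [462.5 225.6] ext [50. 38.] top [463.6 222.   25.3]
side nest 7 16 909 mid [546.7  44.6  11.5] ext [110.  90.   8.]
side nest 20 38 317 mid [546.9  45.7  30.8] ext [63. 38. 13.]
side nest 40 52 413 mid [547.4  33.   46.1] ext [57. 59. 11.]
side nest 52 62 113 mid [547.8  30.3  55.3] ext [64. 64.  7.]
side rest 7 16 264 mid [ 448.7 -355.5   11.2] ext [ 92. 301.   8.]
side rest 20 38 169 mid [ 459.2 -230.1   29.1] ext [38. 31. 17.]
side rest 40 52 66 mid [ 459.1 -229.1   46.1] ext [24. 15. 12.]
side rest 52 62 42 mid [ 458.7 -228.8   56.8] ext [22. 13.  8.]
side rest 62 90 121 mid [ 459.2 -230.6   73.2] ext [22. 18. 22.]
```

View pics/crop1.png

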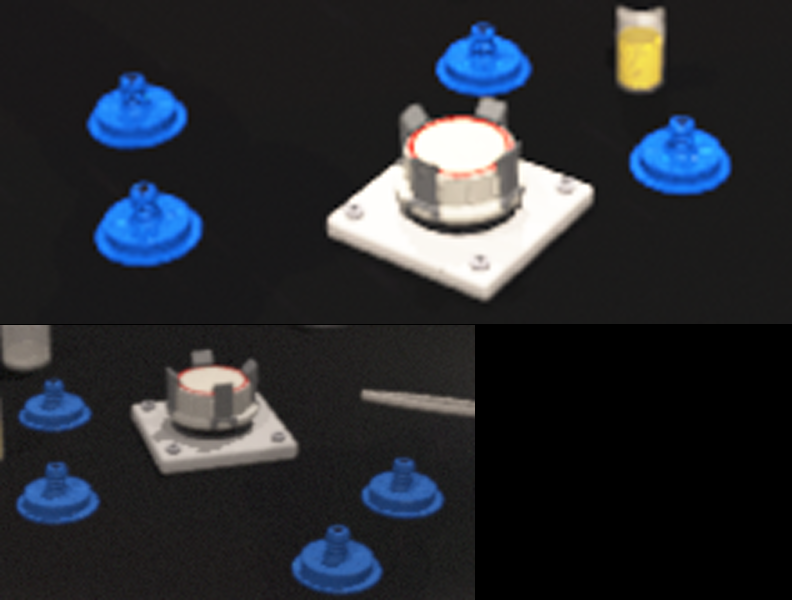

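The target is scene (218,226) / side (365,334), at about (463,220): its y of 220 is the largest, against 140, 123 and -2 for the others. The crop shows it as a normal nipple-up cover. Holder is at about (546.5,31) and the tool at about (457,-235). I'll move above the cover and look with the wrist camera.

```bash
python3 -m pendant '{"delta_pos": [[30,-40,0],[60,-80,0],[91,-122,0],[121,-163,0],[152,-204,0],[182,-245,0],[212,-286,0],[243,-327,0],[273,-368,-20],[295,-395,-40]], "turn": [0,0,0,0,0,0,0,0,0,0]}' 1 40
python3 -m pendant '{"delta_pos": [[9,-14,-30],[9,-14,-50],[9,-14,-50],[9,-14,-50]], "turn": [0,0,0,0]}'
python3 - <<'E'
from h import *
m=camera_model('wrist'); print(m['fx'],m['cx'],m['cy'],m['pose'].round(3).tolist()); np.save('pics/w1m.npy',m['pose']); save('wrist','w1'); s=robot.read_state(); print(s['tool_pos'],s['tcp_rot'],s['force'])
E
```

```text
time_s: 0.93
tool_pos: [408.3, 296.0, 232.8]
tcp_rot: [0.388, 3.116, 0.002]
force: [1.2, 1.9, -0.2]
grip_width: 85.2
finger_force: 0.0
time_s: 1.27
tool_pos: [415.2, 283.4, 181.5]
tcp_rot: [-0.388, -3.115, 0.002]
force: [-0.9, 0.4, 0.1]
grip_width: 85.3
finger_force: 0.0
371.64829954431775 317.9937128653302 240.3934759864969 [[0.245, 0.931, 0.272, 345.788], [0.97, -0.234, -0.072, 299.673], [-0.004, 0.282, -0.959, 304.064], [0.0, 0.0, 0.0, 1.0]]
[415.64319184 284.3722575  182.43138743] [-3.86501024e-01 -3.11725038e+00 -5.08921352e-04] [-0.25269038  0.92279604 -0.40115665]
```

View pics/w1.png

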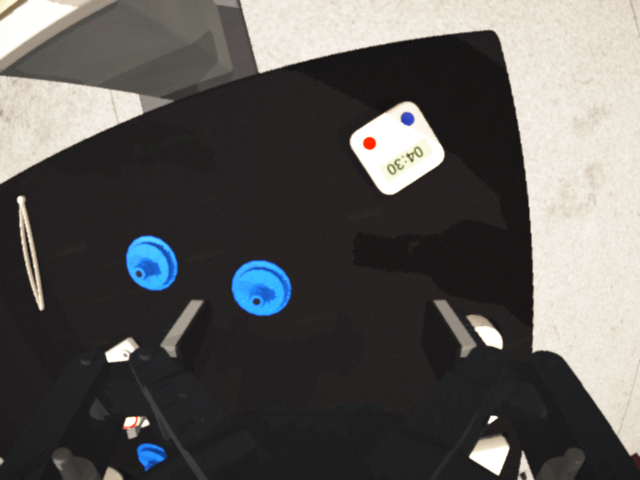

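The wrist view shows two covers: the target at (261,288) with its nipple top at (257,300), and the neighbour at (151,263). I'll locate the target with the fisheye model.

```bash
cat >> h.py <<'E'
def fish(m,pose,u,v,z):
    x=np.array([u-m['cx'],v-m['cy']])/m['fx']; t=np.hypot(*x); r=pose[:3,:3]@np.r_[x/t*np.sin(t),np.cos(t)]
    return pose[:3,3]+r*(z-pose[2,3])/r[2]
def rim(pic,m,pose,z=1,near=None):
    hsv=cv2.cvtColor(pic,cv2.COLOR_RGB2HSV); b=cv2.inRange(hsv,(95,150,60),(125,255,255))
    for c in cv2.findContours(b,cv2.RETR_EXTERNAL,cv2.CHAIN_APPROX_NONE)[0]:
        if cv2.contourArea(c)<600: continue
        w=np.array([fish(m,pose,*p[0],z)[:2] for p in c]); (cx,cy),r=cv2.minEnclosingCircle(w.astype(np.float32))
        e=cv2.fitEllipse(w.astype(np.float32)); print('rim',c[:,0].mean(0).round(),'circ',np.round((cx,cy,r),1),'ell',np.round(e[0],1),np.round(e[1],1))
E
python3 - <<'E'
from h import *
m=camera_model('wrist'); P=np.load('pics/w1m.npy')
rim(cv2.imread('pics/w1.png')[:,:,::-1].copy(),m,P)
print(fish(m,P,257,300,28), fish(m,P,139,273,28))
E
```

```text
rim [261. 288.] circ [463.  215.9  28. ] ell [462.8 215.9] [54.7 54.9]
rim [151. 263.] circ [415.9 119.5  28.7] ell [415.4 119.6] [54.6 55.9]
[461.72237691 217.25805528  28.        ] [414.87380997 120.82084241  28.        ]
```

```bash
python3 -m pendant '{"delta_pos": [[16,-23,-20],[32,-46,-45],[47,-68,-70],[47,-68,-82],[47,-68,-82],[47,-68,-82],[47,-68,-82]], "turn": [0,0,0,0,0,0,0]}'
python3 - <<'E'
from h import *
m=camera_model('wrist'); p,d=save('wrist','w2'); rim(p,m,m['pose']); s=robot.read_state(); print(s['tool_pos'],s['tcp_rot'],s['force'])
E
```

```text
time_s: 1.9
tool_pos: [463.2, 217.9, 101.6]
tcp_rot: [0.384, 3.116, 0.004]
force: [-0.8, -0.5, 0.0]
grip_width: 85.4
finger_force: 0.0
rim [317. 247.] circ [462.8 215.8  27.6] ell [462.8 215.8] [54.1 54.3]
rim [159. 214.] circ [415.3 119.8  27.7] ell [415.4 119.9] [54.2 54.7]
[463.21357113 217.82996961 101.73015542] [0.38347518 3.11605173 0.00392878] [0.54049729 0.88470539 0.41211945]
```

```bash
python3 -m pendant '{"delta_pos": [[0,-2,-20],[0,-2,-40],[0,-2,-60],[0,-2,-70],[0,-2,-70],[0,-2,-70]], "turn": [0,0,0,0,0,0]}'
python3 -m pendant '{"delta_pos": [[0,0,0],[0,0,0],[0,0,0],[0,0,0],[0,0,0],[0,0,0],[0,0,0],[0,0,0]], "turn": [0,0,0,0,0,0,0,0]}' -1 30
```

```text
time_s: 2.45
tool_pos: [462.9, 214.4, 30.7]
tcp_rot: [0.386, 3.117, 0.001]
force: [0.4, -0.2, 0.5]
grip_width: 85.4
finger_force: 0.0
time_s: 3.12
tool_pos: [463.1, 213.7, 30.5]
tcp_rot: [0.388, 3.117, 0.001]
force: [-0.4, 0.0, 6.2]
grip_width: 13.6
finger_force: 29.2
```

```bash
python3 -m pendant '{"delta_pos": [[0,0,15],[0,0,40],[0,0,75],[0,0,100],[8,-18,105],[20,-44,105],[30,-65,105],[34,-75,105],[34,-75,105],[34,-75,105]], "turn": [0,0,0,0,0,0,0,0,0,0]}'
python3 - <<'E'
from h import *
m=camera_model('wrist'); print(m['pose'].tolist());np.save('pics/w3m.npy',m['pose']); save('wrist','w3'); save('side','s3'); s=robot.read_state(); print(s['tool_pos'],s['tcp_rot'],s['force'],s['grip_width'])
E
```

```text
time_s: 3.95
tool_pos: [496.4, 138.8, 134.8]
tcp_rot: [-0.39, -3.116, -0.0]
force: [0.1, 0.5, -0.1]
grip_width: 13.5
finger_force: 29.3
[[0.24560442308025407, 0.9299913215792792, 0.2734860309972697, 426.8729355063783], [0.9693686317198988, -0.23512923855594922, -0.07098377993308856, 155.00812728303134], [-0.00170973708658898, 0.28254270998085135, -0.9592531958955205, 257.31700814493604], [0.0, 0.0, 0.0, 1.0]]
[495.94313807 140.38356639 134.7749964 ] [-3.84688564e-01 -3.11647032e+00 -1.33142495e-03] [-0.43149089 -0.44786896 -0.81592965] 13.650683599370467
```

View pics/w3.png

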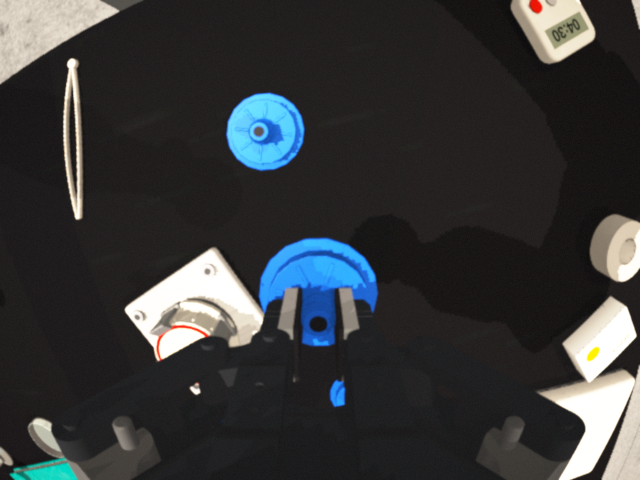

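Cover is held, with the nipple hole at (318,323). I'll shift so the wrist camera is above the holder, then measure the holder and the cover offset together.

```bash
python3 -m pendant '{"delta_pos": [[20,-14,5],[45,-30,10],[75,-50,20],[105,-70,20],[135,-90,20],[155,-105,20],[160,-110,20],[160,-110,20],[160,-110,20]], "turn": [0,0,0,0,0,0,0,0,0]}'
python3 - <<'E'
from h import *
m=camera_model('wrist'); np.save('pics/w4m.npy',m['pose']); save('wrist','w4'); s=robot.read_state(); print(s['tool_pos'],s['tcp_rot'],s['force'],s['grip_width'])
P=np.load('pics/w3m.npy'); print('nip rel w3',fish(m,P,318,323,132.8)-[495.9,140,0])
im=cv2.imread('pics/w4.png'); cv2.imwrite('pics/w4c.png',cv2.resize(im[80:380,120:520],(800,600),interpolation=cv2.INTER_CUBIC))
E
```

```text
time_s: 4.8
tool_pos: [655.6, 30.7, 154.4]
tcp_rot: [-0.385, -3.115, -0.002]
force: [-0.0, -0.0, -0.9]
grip_width: 13.4
finger_force: 29.3
[655.26834165  31.28885516 154.53296837] [-3.83770322e-01 -3.11531038e+00 -2.02009927e-03] [-0.24388019  0.82665622  0.34157647] 13.24631264849371
nip rel w3 [ -1.76586054  -2.25068216 132.8       ]
```

View pics/w4c.png

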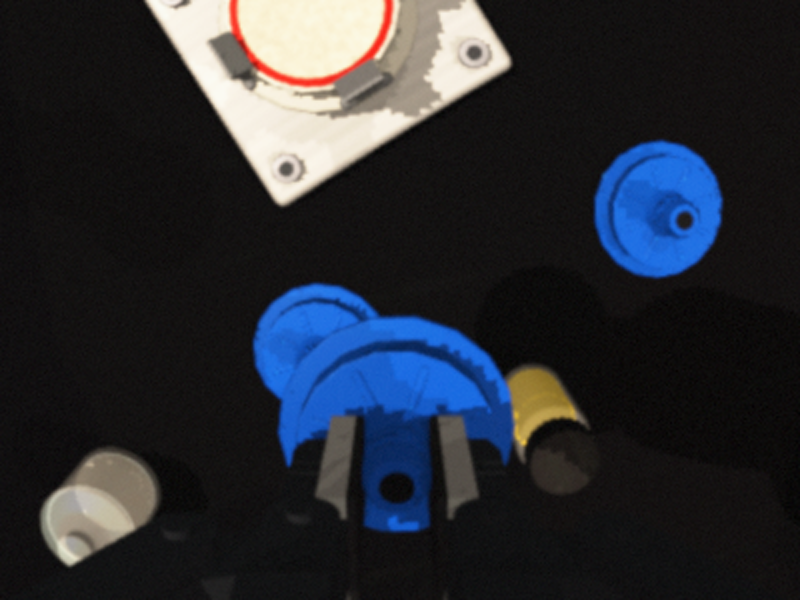

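The crop shows the red seal ring (top centre, full-image centre about (275,80)) with clips at diagonal image positions. The held cover's nipple hole is at full-image (318.5,323.5). I'll fit the red ring.

Run:
```python
from h import *
from scipy.optimize import least_squares
m=camera_model('wrist'); P=np.load('pics/w4m.npy'); im=cv2.imread('pics/w4.png')
hsv=cv2.cvtColor(im,cv2.COLOR_BGR2HSV)
r=cv2.inRange(hsv,(0,150,120),(8,255,255))|cv2.inRange(hsv,(172,150,120),(180,255,255)); r[200:]=0; r[:, :200]=0; r[:,360:]=0
v,u=np.nonzero(r); w=np.array([fish(m,P,a,b,46)[:2] for a,b in zip(u,v)])
s=least_squares(lambda q:np.hypot(*(w-q[:2]).T)-q[2],[546,31,20],loss='soft_l1'); print('seal',s.x.round(2),len(u),np.std(s.fun).round(2),u.min(),u.max(),v.min(),v.max())
# white filter disc
print('nip rel', fish(m,P,318.5,323.5,152.5)[:2]-[655.4,31.0])
b=cv2.inRange(hsv,(95,120,40),(125,255,255)); b[:235]=0
# held cover rim: upper arc points, z=tcp-30
pts=[(120+x/2,80+y/2) for x,y in ((281,430),(285,405),(300,372),(330,342),(365,323),(400,317),(435,322),(470,340),(495,368),(508,400),(511,430))]
w=np.array([fish(m,P,*p,124.5)[:2] for p in pts])
for R in (None,27): 
    f=(lambda q:np.hypot(*(w-q[:2]).T)-(q[2] if R is None else R)); s=least_squares(f,[655,31,27]); print('rim rel',s.x[:2]-[655.4,31.0],s.x[2],np.abs(s.fun).max())
# screws
for p in ((120+287/2,80+169/2),(120+474/2,80+52/2)): print('screw',fish(m,P,*p,12)[:2])
# clip top outer corners ~
for p in ((229,52),(362,78)): print('clip',fish(m,P,120+p[0]/2,80+p[1]/2,56)[:2])
```

```text
seal [547.67  28.53  24.07] 801 0.64 235 315 44 122
nip rel [-1.87202124 -1.26432594]
rim rel [-1.26422885 -1.25364139] 25.8714644724804 0.6398954065387414
rim rel [ 0.13869035 -1.59056805] 27.0 1.273121067911923
screw [597.06262957   3.32095773]
screw [572.6870252   77.85492631]
clip [556.30933103   2.71369772]
clip [574.71686016  38.9168614 ]
```

```bash
python3 -m pendant '{"delta_pos": [[-20,0,0],[-50,0,0],[-80,-1,-5],[-98,-1,-15],[-106,-1,-30],[-106,-1,-45],[-106,-1,-58],[-106,-1,-62],[-106,-1,-62],[-106,-1,-62]], "turn": [0,0,0,0,0,0,0,0,0,0]}'
python3 - <<'E'
from h import *
m=camera_model('wrist'); np.save('pics/w5m.npy',m['pose']); save('wrist','w5')
a=save('side','s5')[0]; b=save('scene','c5')[0]; s=robot.read_state(); print(s['tool_pos'],s['force'],s['grip_width'])
A=cv2.resize(a[225:305,270:370],(500,400),interpolation=cv2.INTER_CUBIC); B=cv2.resize(b[195:285,260:350],(400,400),interpolation=cv2.INTER_CUBIC)
cv2.imwrite('pics/v5.png',cv2.resize(np.hstack([A,B]),(800,356))[:,:,::-1])
E
```

```text
time_s: 5.68
tool_pos: [550.6, 28.7, 93.5]
tcp_rot: [-0.386, -3.118, -0.001]
force: [0.3, 0.0, -0.1]
grip_width: 13.4
finger_force: 29.3
[551.37883054  27.93831906  93.95125698] [-0.48456946  0.71867707 -0.54599927] 13.507288711796747
```

View pics/v5.png

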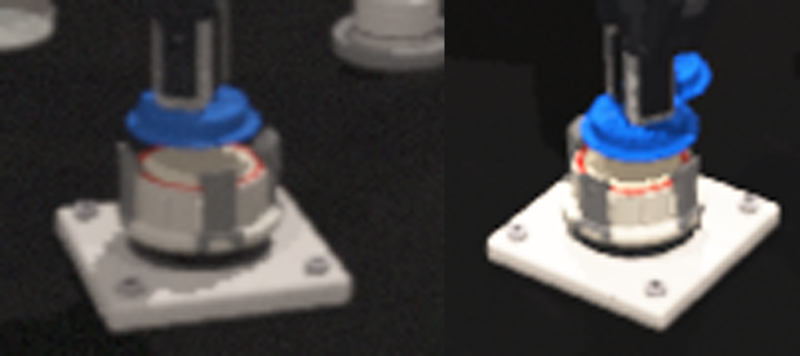

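Side view: the cover (centre u≈195 in the crop) sits about 6 crop px left of the ring (201), i.e. about 2 mm too far +x. The scene crop agrees (640 vs 633). Correcting by (-2,+1), then measuring numerically.

```bash
python3 -m pendant '{"delta_pos": [[-2,1,0],[-2,1,0],[-2,1,0],[-2,1,0],[-2,1,0]], "turn": [0,0,0,0,0]}'
cat > al.py <<'E'
from h import *
import sys
def axis(n,zc,tag):
    m=camera_model(n); p,d=save(n,tag); hsv=cv2.cvtColor(p,cv2.COLOR_RGB2HSV)
    b=cv2.inRange(hsv,(100,150,40),(125,255,255)); r=cv2.inRange(hsv,(0,120,80),(8,255,255))|cv2.inRange(hsv,(172,120,80),(180,255,255))
    u0,u1,v0,v1=dict(side=(280,350,225,290),scene=(268,340,200,270))[n]
    V,U=np.mgrid[:480,:640]; P=(np.stack([(U-m['cx'])/m['fx']*d,(V-m['cy'])/m['fy']*d,d,np.ones_like(d)],-1)@m['pose'].T)[...,:3]
    c=P[v0:v1,u0:u1].reshape(-1,3); bb=b[v0:v1,u0:u1].reshape(-1)>0; rr=r[v0:v1,u0:u1].reshape(-1)>0
    uu=U[v0:v1,u0:u1].reshape(-1)
    near=np.hypot(c[:,0]-548,c[:,1]-29)<60
    R=m['pose'][:3,0]; 
    lo,hi=zc-3,zc+5
    k=bb&near&(c[:,2]>lo)&(c[:,2]<hi); t=c@R
    body=near&(~bb)&(c[:,2]>24)&(c[:,2]<46)&(np.hypot(c[:,0]-548,c[:,1]-29)<42)
    mid=lambda x:(np.percentile(x,.5)+np.percentile(x,99.5))/2
    print(n,'right',R.round(2),'cover',mid(t[k]).round(2),np.ptp(t[k]).round(1),'ring',mid(t[rr&near]).round(2),np.ptp(t[rr&near]).round(1),'body',mid(t[body]).round(2),np.ptp(t[body]).round(1),'z cover',np.percentile(c[bb&near,2],[2,50,98]).round(1))
zc=float(sys.argv[1]); axis('side',zc,sys.argv[2]+'s'); axis('scene',zc,sys.argv[2]+'c')
s=robot.read_state(); print(s['tool_pos'],s['force'],s['grip_width'])
E
python3 al.py 63.5 a1
```

```text
time_s: 6.25
tool_pos: [549.0, 28.5, 93.2]
tcp_rot: [0.388, 3.117, 0.0]
force: [-0.1, 0.5, -0.4]
grip_width: 13.6
finger_force: 29.3
side right [-1.   -0.04  0.  ] cover -548.58 50.7 ring -547.69 49.2 body -548.52 65.7 z cover [64.9 70.5 75.4]
scene right [ 0.78 -0.62 -0.  ] cover 408.78 51.6 ring 407.79 49.6 body 406.76 66.1 z cover [64.1 71.  76.1]
[548.95233371  28.52155908  93.12089323] [ 0.21588962 -0.3741723  -1.38925786] 13.444828672645135
```

```bash
python3 -m pendant '{"delta_pos": [[0,1.5,0],[0,1.5,-3],[0,1.5,-6],[0,1.5,-8],[0,1.5,-8],[0,1.5,-8]], "turn": [0,0,0,0,0,0]}'; python3 al.py 56 a2
```

```text
time_s: 6.85
tool_pos: [548.7, 30.0, 84.8]
tcp_rot: [-0.388, -3.117, 0.0]
force: [-0.2, 0.2, -0.9]
grip_width: 13.4
finger_force: 29.3
side right [-1.   -0.04  0.  ] cover -548.59 50.8 ring -544.77 43.2 body -548.55 65.8 z cover [56.1 62.3 66.7]
scene right [ 0.78 -0.62 -0.  ] cover 407.29 50.7 ring 404.4 41.9 body 406.74 66.1 z cover [51.5 62.1 67.7]
[548.93263264  30.04751116  85.09491878] [ 0.85172236  0.35364689 -1.31542478] 13.527221181958415
```

Well centred to within about 0.5 mm. I'll lower slowly to contact.

```bash
for i in 1 2; do python3 -m pendant '{"delta_pos": [[0,0,-0.5],[0,0,-1],[0,0,-1],[0,0,-1]], "turn": [0,0,0,0]}' | egrep 'tool|force:'; done
```

```text
tool_pos: [548.9, 30.1, 84.1]
force: [0.5, 0.3, -0.2]
finger_force: 29.3
tool_pos: [548.9, 30.1, 83.1]
force: [-0.8, -0.7, 0.0]
finger_force: 29.3
```

```bash
for i in 1; do python3 -m pendant '{"delta_pos": [[0,0,-0.5],[0,0,-1],[0,0,-1],[0,0,-1]], "turn": [0,0,0,0]}' | egrep 'tool|force:'; done
```

```text
tool_pos: [548.9, 30.1, 82.2]
force: [-0.9, -0.1, 2.1]
finger_force: 29.4
```

```bash
python3 -m pendant '{"delta_pos": [[0,0,0],[0,0,0],[0,0,0],[0,0,0],[0,0,0]], "turn": [0,0,0,0,0]}' 0 | egrep 'time|tool|force|grip'; python3 al.py 54 a3
```

```text
time_s: 8.37
tool_pos: [548.9, 30.1, 82.1]
force: [-0.4, -1.0, 0.6]
grip_width: 42.6
finger_force: 0.0
side right [-1.   -0.04  0.  ] cover -548.58 50.8 ring -544.58 43.2 body -548.55 65.8 z cover [54.3 59.9 77. ]
scene right [ 0.78 -0.62 -0.  ] cover 407.05 51.0 ring 412.04 23.2 body 406.75 66.2 z cover [52.7 61.2 93.3]
[548.9224912   30.05187209  82.08086112] [ 0.80464443 -0.34698369  0.43424995] 42.71857836350522
```

```bash
python3 -m pendant '{"delta_pos": [[0,0,12],[0,0,40],[0,0,75],[-10,-30,95],[-22,-65,100],[-34,-100,100],[-47,-135,100],[-59,-170,100],[-71,-205,100],[-83,-240,100]], "turn": [0,0,0,0,0,0,0,0,0,0]}' 1 | egrep 'tool'
python3 -m pendant '{"delta_pos": [[-5,-15,0],[-10,-27,0],[-10,-27,0],[-10,-27,0],[-10,-27,0]], "turn": [0,0,0,0,0]}' | egrep 'time|tool|rot'
python3 - <<'E'
from h import *
m=camera_model('wrist'); np.save('pics/w6m.npy',m['pose']); p,_=save('wrist','w6'); s=robot.read_state(); print(s['tool_pos'])
hsv=cv2.cvtColor(p,cv2.COLOR_RGB2HSV); o=cv2.inRange(hsv,(3,180,100),(16,255,255)); v,u=np.nonzero(o); print(u.mean(),v.mean(),u.min(),u.max(),v.min(),v.max())
E
```

```text
tool_pos: [465.1, -211.5, 182.3]
time_s: 9.72
tool_pos: [456.4, -235.6, 182.1]
tcp_rot: [0.386, 3.118, 0.001]
[ 456.57723079 -235.33280895  182.12180351]
321.3781725888325 243.36717428087985 298 603 219 267
```

View pics/w6.png

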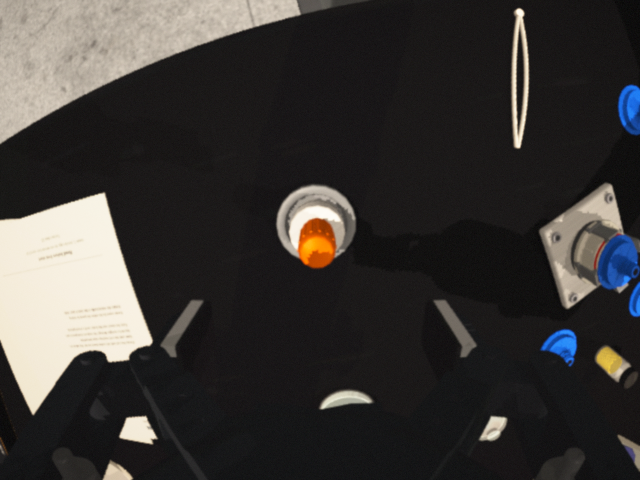

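The tool stands in its rest: rest ring centre (317,221), orange top about (317,252).

Run:
```python
from h import *
m=camera_model('wrist'); P=np.load('pics/w6m.npy'); im=cv2.imread('pics/w6.png')
hsv=cv2.cvtColor(im,cv2.COLOR_BGR2HSV); o=cv2.inRange(hsv,(3,180,100),(16,255,255)); o[:,400:]=0
# handle: fit side edges. use contour bottom arc of top
c=max(cv2.findContours(o,0,cv2.CHAIN_APPROX_NONE)[0],key=cv2.contourArea)[:,0]
w=np.array([fish(m,P,*q,80)[:2] for q in c]); print('near-edge x',w[:,0].max(),'y mid',(w[:,1].min()+w[:,1].max())/2,np.ptp(w,axis=0))
top=w[w[:,0]>w[:,0].max()-12]; print('y mid top',(top[:,1].min()+top[:,1].max())/2,np.ptp(top[:,1]))
# rest outer ring
g=cv2.cvtColor(im,cv2.COLOR_BGR2GRAY); b=(g>75).astype(np.uint8)*255; b[:175]=0;b[275:]=0;b[:,:265]=0;b[:,365:]=0
c=max(cv2.findContours(b,0,cv2.CHAIN_APPROX_NONE)[0],key=cv2.contourArea)
w=np.array([fish(m,P,*q[0],10)[:2] for q in c]).astype(np.float32); k=w[w[:,0]<470]; 
A=np.c_[2*k,np.ones(len(k))]; s=np.linalg.lstsq(A,(k**2).sum(1),rcond=None)[0]; print('rest',s[:2],np.sqrt(s[2]+s[0]**2+s[1]**2))
```

```text
near-edge x 469.0683840556692 y mid -238.07343495544947 [32.00780974 24.35953574]
y mid top -238.3759501621808 23.7545053307268
rest [ 457.05125054 -239.75802212] 32.248870020359185
```

```bash
python3 -m pendant '{"delta_pos": [[1,-1.5,-25],[1,-1.5,-60],[1,-1.5,-95],[1,-1.5,-118],[1,-1.5,-127],[1,-1.5,-127],[1,-1.5,-127]], "turn": [0,0,0,0,0,0,0]}' | egrep 'tool|force:'
python3 -m pendant '{"delta_pos": [[0,0,0],[0,0,0],[0,0,0],[0,0,0],[0,0,0],[0,0,0],[0,0,0],[0,0,0]], "turn": [0,0,0,0,0,0,0,0]}' -1 100
```

```text
tool_pos: [457.6, -237.7, 55.5]
force: [-0.7, -0.0, -0.3]
finger_force: 0.0
time_s: 11.02
tool_pos: [457.3, -238.6, 55.9]
tcp_rot: [0.388, 3.116, -0.0]
force: [-0.1, 0.7, 5.8]
grip_width: 22.9
finger_force: 97.4
```

```bash
python3 -m pendant '{"delta_pos": [[0,0,8],[0,0,25],[0,0,55],[0,0,90],[10,30,115],[22,65,120],[34,100,120],[46,135,120],[58,170,120],[70,205,120]], "turn": [0,0,0,0,0,0,0,0,0,0]}' | egrep 'tool'
python3 -m pendant '{"delta_pos": [[8,25,0],[16,48,-5],[21,63,-15],[21,63,-24],[21,63,-24],[21,63,-24]], "turn": [0,0,0,0,0,0]}' | egrep 'time|tool|force|grip'
cat > al2.py <<'E'
from h import *
import sys
def go(n,tag,zb):
    m=camera_model(n); p,d=save(n,tag); hsv=cv2.cvtColor(p,cv2.COLOR_RGB2HSV)
    V,U=np.mgrid[:480,:640]; P=(np.stack([(U-m['cx'])/m['fx']*d,(V-m['cy'])/m['fy']*d,d,np.ones_like(d)],-1)@m['pose'].T)[...,:3].reshape(-1,3)
    b=cv2.inRange(hsv,(100,150,40),(125,255,255)).reshape(-1)>0; o=cv2.inRange(hsv,(3,150,80),(16,255,255)).reshape(-1)>0
    rr=np.hypot(P[:,0]-549,P[:,1]-30); t=P@m['pose'][:3,0]
    mid=lambda k:((np.percentile(t[k],.5)+np.percentile(t[k],99.5))/2).round(2) if k.sum()>5 else None
    ext=lambda k:np.ptp(t[k]).round(1) if k.sum()>5 else None
    z=P[:,2]
    for nm,k in dict(rim=b&(rr<40)&(z>48)&(z<59),boss=b&(rr<30)&(z>58)&(z<63),nip=b&(rr<20)&(z>66),foot=(~b)&(~o)&(rr<35)&(z>zb+2)&(z<zb+27),handle=o&(rr<25)).items():
        print(n,nm,mid(k),ext(k),k.sum(), np.percentile(z[k],[1,99]).round(1) if k.sum() else '')
zb=float(sys.argv[1]); go('side',sys.argv[2]+'s',zb); go('scene',sys.argv[2]+'c',zb)
s=robot.read_state(); print(s['tool_pos'],s['force'],s['grip_width'])
E
python3 al2.py 101 b1
```

```text
tool_pos: [526.8, -31.8, 175.6]
time_s: 12.35
tool_pos: [546.7, 28.1, 150.7]
force: [0.6, -0.3, -1.3]
grip_width: 23.3
finger_force: 98.3
side rim -548.55 50.8 95 [54.3 58.9]
side boss -548.51 43.3 80 [58. 63.]
side nip -548.53 14.4 75 [66.1 82.6]
side foot -548.34 42.7 326 [103.3 127.6]
side handle -536.94 5.5 58 [133.6 175.7]
scene rim 407.1 50.9 145 [48.7 58.8]
scene boss 407.39 43.0 94 [58.1 63. ]
scene nip 407.94 19.7 87 [66.2 82.5]
scene foot 408.33 42.2 310 [103.2 127.7]
scene handle 409.83 26.8 104 [ 47.3 184. ]
[547.61488033  27.7063127  151.44763582] [-0.12725844 -0.01194861 -2.32548587] 23.092695123105702
```

```bash
python3 -m pendant '{"delta_pos": [[0,1,0],[0,2,0],[0,2,-4],[0,2,-10],[0,2,-16],[0,2,-16],[0,2,-16],[0,2,-16]], "turn": [0,0,0,0,0,0,0,0]}' | egrep 'time|tool|force|grip'
python3 al2.py 83.5 b2
```

```text
time_s: 13.12
tool_pos: [547.9, 31.6, 134.9]
force: [-0.1, -0.2, -1.9]
grip_width: 23.1
finger_force: 98.3
side rim -548.54 50.8 99 [54.6 58.8]
side boss -548.47 43.2 73 [58.1 62.9]
side nip -549.43 12.6 42 [66.1 76.4]
side foot -549.33 41.0 313 [ 85.8 110.1]
side handle -537.82 3.7 67 [117.8 160.1]
scene rim 407.13 50.8 141 [51.9 58.8]
scene boss 408.39 46.7 89 [58.1 63. ]
scene nip 409.09 18.1 37 [66.  73.5]
scene foot 407.14 40.8 282 [ 86.  109.8]
scene handle 406.9 27.2 105 [ 47.5 169.2]
[548.06846261  31.5920241  135.2008001 ] [ 0.3621834  -0.13581714 -1.79827223] 22.872357845858474
```

```bash
python3 -m pendant '{"delta_pos": [[-0.5,0,-5],[-0.5,0,-10],[-0.5,0,-15],[-0.5,0,-17],[-0.5,0,-17],[-0.5,0,-17]], "turn": [0,0,0,0,0,0]}' | egrep 'time|tool|force:'
for i in 1; do python3 -m pendant '{"delta_pos": [[0,0,-0.5],[0,0,-1],[0,0,-1],[0,0,-1]], "turn": [0,0,0,0]}' | egrep 'tool|force:'; done
```

```text
time_s: 13.72
tool_pos: [547.3, 31.6, 117.8]
force: [0.7, 0.0, -2.0]
finger_force: 98.3
tool_pos: [547.4, 31.6, 117.2]
force: [0.6, 0.1, -1.5]
finger_force: 98.3
```

```bash
for i in 1 2 3; do python3 -m pendant '{"delta_pos": [[0,0,-0.5],[0,0,-1],[0,0,-1]], "turn": [0,0,0]}' | egrep 'tool|force: \['; done
```

```text
tool_pos: [547.4, 31.6, 116.1]
force: [0.1, -0.1, -2.5]
tool_pos: [547.4, 31.5, 115.0]
force: [-0.1, 0.4, -1.9]
tool_pos: [547.4, 31.6, 114.1]
force: [0.6, 1.0, -2.1]
```

```bash
for i in 1 2 3; do python3 -m pendant '{"delta_pos": [[0,0,-0.4],[0,0,-0.7],[0,0,-0.7]], "turn": [0,0,0]}' | egrep 'tool|force: \['; done
```

```text
tool_pos: [547.5, 31.6, 113.5]
force: [-0.9, -0.1, 0.2]
tool_pos: [547.5, 31.6, 112.9]
force: [-0.3, 0.2, 2.3]
tool_pos: [547.6, 31.6, 112.2]
force: [-0.5, 0.2, 3.6]
```

```bash
for i in 1 2 3; do python3 -m pendant '{"delta_pos": [[0,0,-0.4],[0,0,-0.8],[0,0,-0.8]], "turn": [0,0,0]}' | egrep 'tool|force: \['; done
```

```text
tool_pos: [547.7, 31.6, 111.5]
force: [-0.6, 1.0, 5.6]
tool_pos: [547.7, 31.6, 110.9]
force: [-1.3, 0.4, 7.8]
tool_pos: [547.8, 31.6, 110.3]
force: [-2.2, 0.5, 9.6]
```

```bash
for i in 1 2; do python3 -m pendant '{"delta_pos": [[0,0,-0.4],[0,0,-0.8],[0,0,-0.8]], "turn": [0,0,0]}' | egrep 'tool|force: \['; done
```

```text
tool_pos: [547.9, 31.7, 109.8]
force: [-2.1, 0.1, 12.0]
tool_pos: [548.0, 31.6, 109.2]
force: [-2.8, -0.2, 12.7]
```

```bash
python3 -m pendant '{"delta_pos": [[0,0,-0.4],[0,0,-0.7],[0,0,-0.7]], "turn": [0,0,0]}' | egrep 'tool|force: \['
```

```text
tool_pos: [548.2, 31.6, 108.7]
force: [-2.6, -0.2, 14.8]
```

```bash
python3 -m pendant '{"delta_pos": [[0,0,-0.4],[0,0,-0.7],[0,0,-0.7]], "turn": [0,0,0]}' | egrep 'tool|force: \['
```

```text
tool_pos: [548.2, 31.6, 108.2]
force: [-3.4, -0.4, 16.8]
```

```bash
python3 -m pendant '{"delta_pos": [[0,0,-0.4],[0,0,-0.7],[0,0,-0.7]], "turn": [0,0,0]}' | egrep 'tool|force: \['
```

```text
tool_pos: [548.2, 31.6, 107.7]
force: [-3.6, 0.4, 17.8]
```

```bash
python3 -m pendant '{"delta_pos": [[0,0,-0.3],[0,0,-0.5],[0,0,-0.5]], "turn": [0,0,0]}' | egrep 'tool|force: \['
```

```text
tool_pos: [548.3, 31.6, 106.2]
force: [-0.4, 0.0, 6.7]
```

```bash
python3 -m pendant '{"delta_pos": [[0,0,-0.3],[0,0,-0.5],[0,0,-0.5]], "turn": [0,0,0]}' | egrep 'tool|force: \['
```

```text
tool_pos: [548.3, 31.6, 105.7]
force: [-0.7, 0.6, 8.6]
```

```bash
python3 -m pendant '{"delta_pos": [[0,0,-0.3],[0,0,-0.5],[0,0,-0.5]], "turn": [0,0,0]}' | egrep 'tool|force: \['
```

```text
tool_pos: [548.3, 31.5, 105.3]
force: [-0.7, 0.3, 10.0]
```

It clicked: the force fell from about 18 to 6.7 N. The peak since then is 10 N, or 12 with the tool's weight, so still under 15. I'll back off and check the cover's height.

```bash
python3 -m pendant '{"delta_pos": [[0,0,2],[0,0,6],[0,0,12],[0,0,22],[0,0,35],[0,0,50],[0,0,50],[0,0,50]], "turn": [0,0,0,0,0,0,0,0]}' | egrep 'time|tool|force|grip'
python3 al2.py 102 d1
python3 - <<'E'
from h import *
a=cv2.imread('pics/d1s.png');b=cv2.imread('pics/d1c.png')
A=cv2.resize(a[205:305,270:370],(400,400),interpolation=cv2.INTER_CUBIC); B=cv2.resize(b[185:285,260:360],(400,400),interpolation=cv2.INTER_CUBIC)
cv2.imwrite('pics/v6.png',np.hstack([A,B]))
E
```

```text
time_s: 18.97
tool_pos: [547.9, 31.6, 155.2]
force: [-0.5, -0.2, -1.5]
grip_width: 22.7
finger_force: 98.9
side rim -547.87 49.2 226 [48.7 58.9]
side boss -549.48 34.6 58 [58. 63.]
side nip -548.5 10.8 40 [66.3 77. ]
side foot -549.27 40.6 297 [105.7 128.5]
side handle -538.73 5.4 69 [137.9 181.2]
scene rim 407.82 51.0 325 [48.3 58.9]
scene boss 406.95 39.7 70 [58. 62.]
scene nip 406.84 12.7 48 [66.6 76.2]
scene foot 406.6 42.1 290 [105.  128.8]
scene handle 400.56 15.2 110 [136.8 190.1]
[546.84073628  31.53960659 153.93852194] [ 0.14205458  1.08324655 -1.28249802] 23.101060848161037
```

View pics/v6.png

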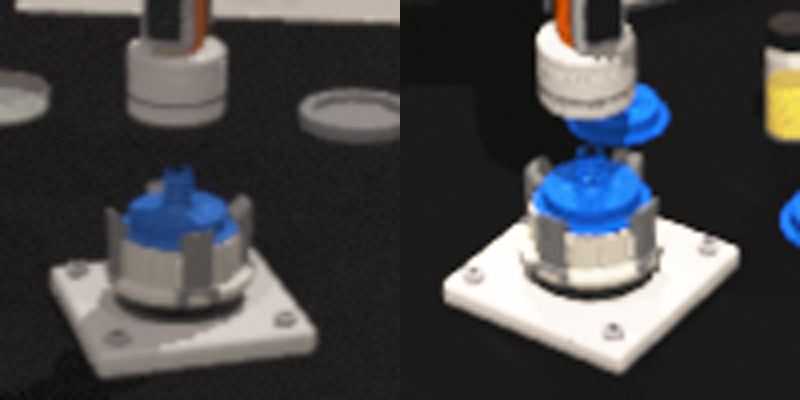

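Seated: the nipple top is down 6 mm and the rim sits level under all four clips in both views. Returning the tool.

```bash
python3 -m pendant '{"delta_pos": [[0,0,15],[-10,-30,22],[-21,-63,22],[-32,-97,22],[-44,-131,22],[-55,-165,22],[-66,-199,22],[-77,-232,15],[-85,-255,5],[-90,-270,-10]], "turn": [0,0,0,0,0,0,0,0,0,0]}' | egrep 'tool'
python3 -m pendant '{"delta_pos": [[0,0,-20],[0,0,-40],[0,0,-55],[0,0,-60],[0,0,-60],[0,0,-60]], "turn": [0,0,0,0,0,0]}' | egrep 'time|tool|force|grip'
cat > al3.py <<'E'
from h import *
import sys
def go(n,tag,zb):
    m=camera_model(n); p,d=save(n,tag)
    V,U=np.mgrid[:480,:640]; P=(np.stack([(U-m['cx'])/m['fx']*d,(V-m['cy'])/m['fy']*d,d,np.ones_like(d)],-1)@m['pose'].T)[...,:3].reshape(-1,3)
    rr=np.hypot(P[:,0]-457,P[:,1]+238); t=P@m['pose'][:3,0]; z=P[:,2]
    mid=lambda k:((np.percentile(t[k],.5)+np.percentile(t[k],99.5))/2).round(2)
    for nm,k in dict(rest=(rr<42)&(z>2.5)&(z<12),foot=(rr<35)&(z>zb+3)&(z<zb+27)).items(): print(n,nm,mid(k),np.ptp(t[k]).round(1),k.sum())
zb=float(sys.argv[1]); go('side',sys.argv[2]+'s',zb); go('scene',sys.argv[2]+'c',zb)
s=robot.read_state(); print(s['tool_pos'],s['force'],s['grip_width'])
E
python3 al3.py 33 e1
```

```text
tool_pos: [455.8, -242.3, 144.1]
time_s: 20.4
tool_pos: [457.3, -238.3, 84.3]
force: [-0.2, 0.4, -1.7]
grip_width: 22.8
finger_force: 98.7
side rest -448.64 78.7 307
side foot -448.78 41.2 198
scene rest 506.41 81.0 993
scene foot 505.03 42.7 357
[ 458.01306283 -238.57416283   85.14277319] [ 1.12273705 -0.09687667 -1.99198739] 22.915796172540848
```

```bash
sed -i 's/z>2.5)&(z<12)/z>7.5)\&(z<12)/' al3.py; python3 al3.py 33 e2
```

```text
side rest -449.04 62.3 131
side foot -448.88 42.9 190
scene rest 504.08 64.3 357
scene foot 505.06 42.4 360
[ 458.05591379 -238.63163669   85.33322878] [ 0.48673844 -0.49888007 -1.43761996] 22.600601908098902
```

```bash
python3 -m pendant '{"delta_pos": [[0,1.5,-4],[0,1.5,-12],[0,1.5,-20],[0,1.5,-26],[0,1.5,-28],[0,1.5,-28],[0,1.5,-28]], "turn": [0,0,0,0,0,0,0]}' | egrep 'tool|force: \['
for i in 1 2; do python3 -m pendant '{"delta_pos": [[0,0,-0.5],[0,0,-1],[0,0,-1]], "turn": [0,0,0]}' | egrep 'tool|force: \['; done
```

```text
tool_pos: [456.9, -236.6, 56.0]
force: [-1.1, 0.5, 0.0]
tool_pos: [456.9, -236.6, 55.9]
force: [-3.4, 1.8, 9.3]
tool_pos: [456.9, -236.5, 55.9]
force: [-5.2, 1.9, 19.7]
```

Tool is on the floor of the rest. I'll relieve the preload, release and lift.

```bash
python3 -m pendant '{"delta_pos": [[0,0,1],[0,0,1.5],[0,0,1.5]], "turn": [0,0,0]}' | egrep 'tool|force: \['
python3 -m pendant '{"delta_pos": [[0,0,0],[0,0,0],[0,0,0],[0,0,0],[0,0,0],[0,0,0]], "turn": [0,0,0,0,0,0]}' 1 | egrep 'tool|force|grip'
python3 -m pendant '{"delta_pos": [[0,0,10],[0,0,35],[0,0,70],[0,0,105],[0,0,130],[0,0,130],[0,0,130],[0,0,130]], "turn": [0,0,0,0,0,0,0,0]}' | egrep 'time|tool|force: |grip'
python3 al3.py 4 f1; python3 al2.py 102 f2 | egrep 'nip|rim'
python3 - <<'E'
from h import *
a=cv2.imread('pics/f1s.png')[170:330,200:420];b=cv2.imread('pics/f1c.png')[180:400,180:510]
cv2.imwrite('pics/v7.png',np.hstack([cv2.resize(a,(390,284),interpolation=cv2.INTER_CUBIC),cv2.resize(b,(410,284),interpolation=cv2.INTER_CUBIC)]))
E
```

```text
tool_pos: [457.7, -237.1, 56.0]
force: [-0.5, 1.1, 2.7]
tool_pos: [457.4, -237.0, 55.9]
force: [-0.1, -0.3, -0.1]
grip_width: 85.5
finger_force: 0.0
time_s: 23.1
tool_pos: [456.9, -236.8, 185.9]
force: [-0.2, -0.7, 0.7]
grip_width: 85.0
finger_force: 0.0
side rest -448.69 62.1 115
side foot -448.87 62.1 280
scene rest 503.93 64.5 421
scene foot 504.36 64.5 773
[ 456.52182183 -236.51916238  184.93944135] [ 0.1535      0.24481737 -0.10162502] 85.51073885799399
side rim -546.78 47.0 225 [48.4 58.9]
side nip -548.51 10.8 42 [66.1 76.5]
scene rim 407.83 50.7 316 [48.3 58.8]
scene nip 406.58 12.7 51 [66.2 77. ]
```

View pics/v7.png

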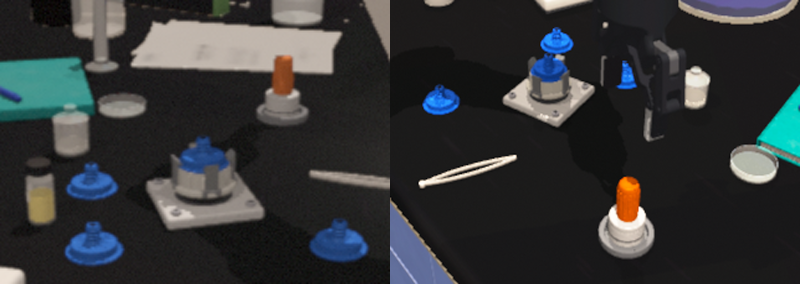

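The final views show the tool upright in its rest (side crop (283,95), scene crop (628,215)). The cover is seated in the holder, and the vial, bottle and dish are undisturbed.

```bash
python3 -c "from cell import robot; print(robot.close_job())"
```

```text
the job is handed in; nothing more can be done
None
```

The leftmost cover snapped home at a peak reading of about 18 N (about 20 N with the tool's weight), the tool stands upright in its rest, the vial, weighing bottle and petri dish look undisturbed, and the job is handed in at about 23 s of robot time; after the click I went two small presses further than needed, up to about 12 N (limit 15 N).

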